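# Seat and clamp a gauge adapter block

## Task

The gauge adapter block, a silver block with a brass fitting on top, lies short of the end stop in the channel of the blue clamping fixture. Push it along the channel with the fingertips until it sits fully home against the stop, and only then push the red clamp lever over and down past its dead point until it snaps into lock with the clamp pad pressing on the block. Only push: do not pick the block up, and leave the other things on the bench where they stand.

Things in the scene. Friction and masses are not known exactly. Their poses are not given: they have to be found in the camera images.
- fixture: Clamping fixture fixed to the bench: blue base plate 250 x 110 x 12 mm (local x, y, z). Origin: centre of the plate's underside, at bench height; z up. Local +x is the way to push the block. Two aluminium rails 12 mm wide, tops 24 mm above the bench, x = -125 to +12 mm, leave a channel 45.5 mm wide centred on y = 0, open at the -x end.
- stop_face (a point): Middle of the end stop's face, which the block must reach: fixture x = +10 mm, y = 0, 24 mm above the bench. The stop is 70 mm wide, its top 36 mm above the bench. Behind it the clamp's dark steel bracket fills fixture x = 22 to 78 mm, y = -19 to 19 mm, up to 84 mm above the bench (plus bolted feet).
- block: Loose gauge adapter block, 0.2 to 0.45 kg: silver, 70 mm long (local x), 44 wide, 36 high; origin at the centre of its underside, resting on the plate 12 mm above the bench. Axes parallel to the fixture's. On top, 20 mm from centre towards -x, a brass fitting 20 mm across, 22 mm high. Fully home, its origin is at fixture x = -25 mm; it starts 25 to 50 mm short of that.
- block_face (a point): Middle of the block's flat -x end face, the one to push, 35 mm from the block's centre and 30 mm above the bench. Pushing it along takes about 1 to 5 N.
- lever_pivot (a point): Pivot of the clamp lever, fixed at fixture x = 45 mm, y = 0, 75 mm above the bench; its axis is parallel to the fixture's y.
- lever_tip (a point): Outer end of the red clamp lever, on its centre line, 122 mm from the pivot. The outer 75 mm is a round red grip of 18 mm diameter, its axis through the pivot. It moves in the fixture's x-z plane at y = 0. Open, it leans towards fixture +x, 1.1 rad above level; locked, it lies level, pointing to fixture +x, 75 mm above the bench.
- clamp_lever (a joint): Clamp lever angle, rad: 0 = fully open (1.1 rad above level; starts here), 1.1 = locked (level), growing as it is pushed towards fixture +x and down. A spring pushes it back open until the dead point at about 0.7 to 0.8, then snaps it on into lock. It takes up to 0.8 N m at the pivot (8 N at 100 mm) over the first half, falling to none at the dead point.
- clamp_pad: Black rubber pad, 16 mm across, on a sprung spindle under the steel clamp arm; origin on the arm 57 mm from the pivot, pad face 30 mm below it. The arm, 65 mm long, points from the pivot to fixture -x; it stands raised 1.0 rad (top 135 mm above the bench) while the lever is open and comes down with it. Locked, the pad presses on the block's top with about 4 N.
- weight: Bystander: brass calibration weight, 48 mm across, 62 mm high, with a knob; origin at the centre of its underside. Leave it.
- jar: Bystander: white screw-cap jar, 40 mm across, 60 mm high; origin at the centre of its underside. Leave it.
- coupling: Bystander: steel pressure coupling standing upright, 32 mm across, 50 mm high; origin at the centre of its underside. Leave it.
- meter: Bystander: grey handheld meter lying flat, 130 x 62 x 27 mm (local x, y, z); origin at the centre of its underside. Leave it.
Things that resemble listed ones, but are neither listed nor needed, are in the scene too. What is shaped like the block but green is not meant.

How it is judged:
By the outcome, as a careful person would: the job done as asked, in the order asked, and still so for the second after the job is handed in, with the robot touching nothing.
It also fails if it takes over 51 s, if anything falls off the work surface, if the arm or the gripper's body presses on something with over 40 N, if the wrist force passes 120 N, or if a joint passes its speed limit or range.

## Robot

A 6-joint arm with a two-finger parallel gripper is mounted at the origin on the work surface. World frame = base frame: x ahead of the robot, y to its left, z up, the work surface at z = 0. Lengths are in m, angles in rad, forces in N, time in s.
With the tool pointing down it reaches from about 0.25 to 0.725 m from the base axis. Payload 4 kg.
Tool frame: the origin (TCP) lies between the finger pads; the fingertips stand 17 mm ahead of it and the grasp point (between the pads) lies 2 mm behind it; z points along the fingers, x is the direction in which the jaws open and shut, and the axes are right-handed (so a half turn about z gives the same grasp; the last joint's range is limited). The gripper opens to 85 mm and grips with 20 to 120 N. Pads are 22 mm wide; open, the fingers measure 114 mm over their backs; the gripper's body (76 mm by 85 mm) begins 54 mm behind the grasp point. The pads swing forward as they close: fully open they stand 13 mm farther back than shut.
Start: joints at [1.147, 0.241, 0.005, 1.335, 0, 1.571], TCP at [0.206, 0.456, 0.248] pointing down, gripper open.
Joint ranges: [-2.72, 2.72], [-1.05, 1.87], [-1.09, 1.28], [-1.99, 2.15], [-1.42, 1.44], [-3.14, 3.14]. Speed limits (rad/s): [2.79, 2.79, 3.14, 3.14, 3.14, 3.14].

## Interface

Orientations are given as a unit quaternion [x, y, z, w].
In Python, from workcell import telemetry, cams, workorder gives the robot as it stands. The module is installed in compiled form; this text tells all that it offers.
- The arm moves only by the tool apply_moves, never from a script. Its argument "moves" is a list that holds one entry, the list of rows, each a list of 4 numbers: the shift along the tool's x, y, z in mm, then the turn about the tool's z in degrees. A call has exactly 10 rows; each row shifts and turns the pose as measured when the row begins, along the tool's axes as they then stand; what a row does not reach is not made up. A row lasts 1/10 s, in which the tool goes at most 50 mm and 8.59 degrees, less where a joint would pass 70% of its speed; a pose out of reach is approached as far as the arm can. A call with a gripper value outside its range is refused whole. "hand" is the gripper's target within -1 to 1 (fully open at 1, half-way at 0, shut at -1), set as the call begins (left out, the last holds). The fingers move at their own pace and stop on an object; the grip force is fixed at half the most. Time passes only in rows, so rows that do not move let the fingers close, or fill a call up. It gives the time, the measured TCP pose, the force and the opening at its end, in the units of the state.
- telemetry.get_obs(): the state, without advancing time (a new reading comes with each control period).
- cams.camera(name): name is "side" or "top"; returns a dict with "color" (384x512x3 uint8, red, green, blue), "fovy" (degrees; the focal length in pixels is half the picture's height over the tangent of half this angle, whatever the lens; pixels are square), "cx", "cy" (the principal point, pixels), "camera_from_world" (4x4, takes a point from world to camera coordinates). Camera axes: x right, y down, z forward; pixel columns grow to the right and rows downward; lengths in m; the calibration is good to about 2 mm. A picture is of the moment at which its call begins. There is no depth.
- workorder.job_done(): hands the job in, once; it reports no verdict.
The state is a dict: "clock": time; "joint_pos": joint angles; "joint_vel": joint speeds; "tau": joint torques, N m; "eef_pos": TCP position; "tool_rot": TCP orientation; "ft_force": force on the tool from outside, world axes, zero at the start; "ft_torque": the same for the moment, N m; "grip_width": finger opening in m.
Only numpy, scipy, OpenCV 4.12 (cv2) and the standard library are available. Lean on these libraries where they do the work, as an engineer would, in place of code of your own. Each camera call takes 0.05 s, during which the arm holds its last target. There are 200 camera calls.

## Working session

There is one attempt and no reset: what is moved stays moved. The work goes in short steps, Python scripts to look and compute and a tool call to move; the robot and the scene stay as the last step left them, time stands still between calls to the robot, and variables do not carry over. Pictures are saved under pics/ and viewed, about 8 in all and at most 12, crops included, and the job is handed in when it is done.

Besides the shell and the picture viewer there is one more tool, called after "Request:" as a command line: name --argument value ..., lists and objects as JSON in quotes. apply_moves: Moves the arm, as the interface text tells. Its arguments: {"type":"object","properties":{"moves":{"type":"array"},"hand":{"type":"number"}},"required":["moves"]}

```bash
mkdir -p pics; python3 - <<'E'
from workcell import telemetry, cams
import cv2, pickle
o=telemetry.get_obs(); print(o)
for n in("side","top"):
    c=cams.camera(n); pickle.dump(c,open(f"{n}.pkl","wb"))
    cv2.imwrite(f"pics/{n}0.png",cv2.resize(c["color"][:,:,::-1],(800,600),interpolation=cv2.INTER_CUBIC))
    print(n,c["fovy"],c["cx"],c["cy"],c["camera_from_world"].round(4).tolist())
E
```

```text
{'clock': 0.0, 'joint_pos': array([ 1.14698781e+00,  2.41380990e-01,  3.71994162e-03,  1.33523006e+00,
       -7.82852440e-06,  1.57080711e+00]), 'joint_vel': array([ 0.00085186, -0.00167606, -0.00277284,  0.00052155,  0.00062858,
       -0.00088178]), 'tau': array([ 1.44583595e-03, -3.72314179e+01,  2.52409387e+01,  1.67535542e-02,
        2.56825524e-04, -1.68874131e-06]), 'eef_pos': array([0.20536838, 0.45520702, 0.24742729]), 'tool_rot': array([ 8.40012881e-01,  5.42565445e-01, -8.77692947e-04,  5.71576254e-04]), 'ft_force': array([1.45700544, 0.23571354, 0.0344455 ]), 'ft_torque': array([ 0.03984147,  0.03302209, -0.035022  ]), 'grip_width': 0.08543103878257614}
side 50.53064960661898 253.1491213460171 185.0909197940581 [[-0.9269, -0.3745, -0.023, 0.5219], [-0.2308, 0.6174, -0.752, 0.2309], [0.2958, -0.6917, -0.6588, 0.5783], [0.0, 0.0, 0.0, 1.0]]
top 54.995641843317486 259.0043371138457 190.07034436597667 [[0.0069, -0.9994, -0.0339, 0.0065], [-0.9829, -0.0006, -0.1839, 0.5989], [0.1838, 0.0346, -0.9824, 0.6787], [0.0, 0.0, 0.0, 1.0]]
```

View pics/side0.png

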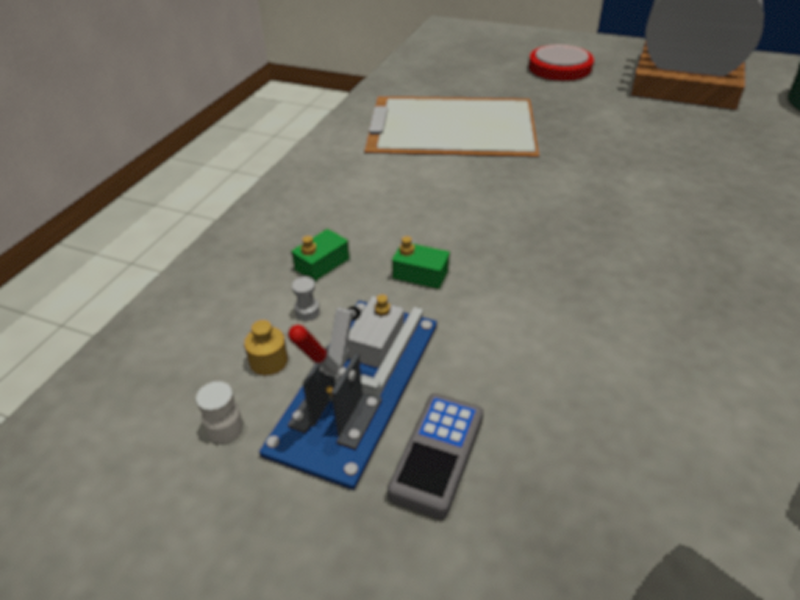

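View pics/top0.png

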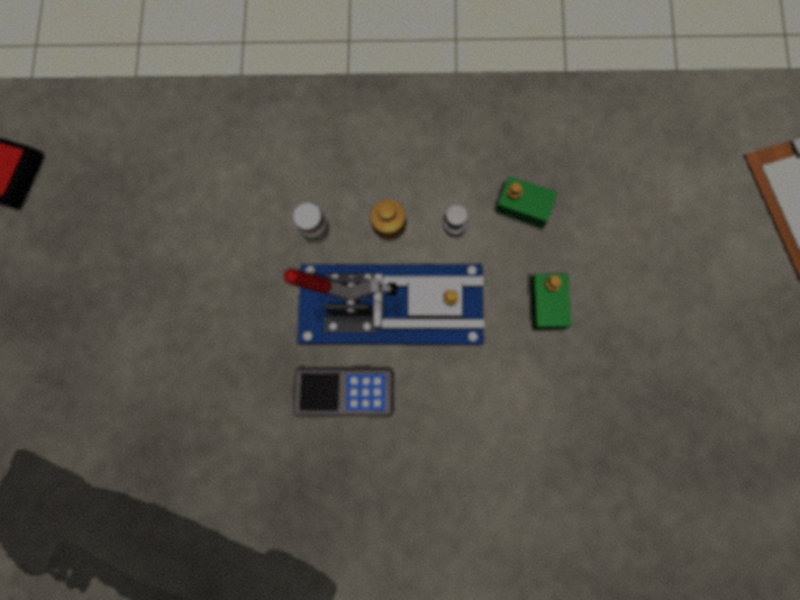

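The side view shows the fixture at about (350,390), with the lever open at (297,333). In the top view the plate corners are at about (300,265), (482,265), (485,343) and (298,344), and the open channel end is to the right. I'll enlarge both for the fit.

```bash
python3 - <<'E'
import cv2,pickle,numpy as np
for n,(u0,v0,w,h,s) in {"top":(180,122,140,102,5.7),"side":(160,170,140,145,4.1)}.items():
    c=pickle.load(open(n+".pkl","rb"))["color"][v0:v0+h,u0:u0+w,::-1]
    im=cv2.resize(c,None,fx=s,fy=s,interpolation=cv2.INTER_CUBIC)
    for k in range(0,w,20): cv2.putText(im,str(u0+k),(int(k*s),10),0,.35,(0,255,255)); cv2.line(im,(int(k*s),12),(int(k*s),im.shape[0]),(0,255,255),1) if k%20==0 else 0
    for k in range(0,h,20): cv2.putText(im,str(v0+k),(0,int(k*s)+10),0,.35,(0,255,255)); cv2.line(im,(0,int(k*s)),(im.shape[1],int(k*s)),(0,255,255),1)
    cv2.imwrite(f"pics/{n}1.png",im)
E
```

```text
(no output)
```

View pics/top1.png

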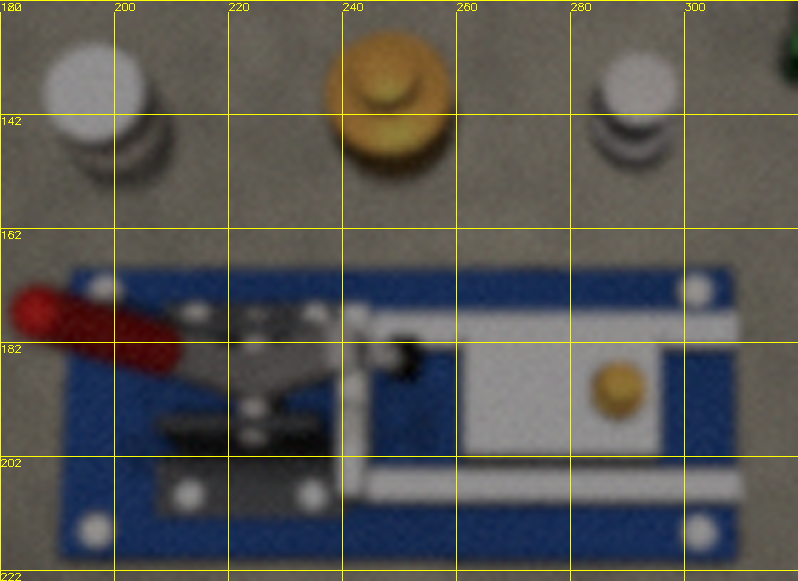

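View pics/side1.png

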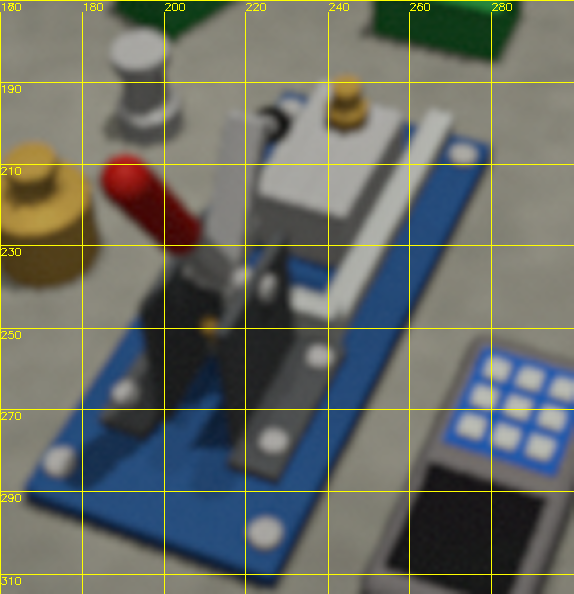

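```bash
cat >h.py <<'E'
import numpy as np,pickle
from scipy.optimize import least_squares
def proj(c,P):
    T=c["camera_from_world"]; q=np.atleast_2d(P)@T[:3,:3].T+T[:3,3]
    f=c["color"].shape[0]/2/np.tan(np.radians(c["fovy"])/2)
    return q[:,:2]/q[:,2:]*f+[c["cx"],c["cy"]]
def fw(p,L):
    L=np.atleast_2d(L)/1000.; s,k=np.sin(p[2]),np.cos(p[2])
    return np.c_[p[0]+k*L[:,0]-s*L[:,1],p[1]+s*L[:,0]+k*L[:,1],L[:,2]]
E
python3 - <<'E'
from h import *
C={n:pickle.load(open(n+".pkl","rb")) for n in("top","side")}
t=lambda x,y:(180+x/5.7-.4,122+y/5.7-.4); s=lambda x,y:(160+x/4.1-.4,170+y/4.1-.4)
F=[("top",(-125,-55,12),t(733,268)),("top",(-125,55,12),t(737,558)),("top",(125,-55,12),t(72,268)),("top",(125,55,12),t(60,556)),
("side",(-125,55,12),s(488,146)),("side",(125,55,12),s(274,574)),("side",(125,-55,12),s(30,490))]
def r(p): return np.concatenate([proj(C[n],fw(p,L))[0]-uv for n,L,uv in F])
o=least_squares(r,[.35,.0,1.57],loss="soft_l1"); p=o.x; print(p,r(p).reshape(-1,2).round(1).tolist())
np.save("fix.npy",p)
# checks: lever tip, and block position
tip=(45+122*np.cos(1.1),0,75+122*np.sin(1.1))
print("tip",proj(C["top"],fw(p,tip))," seen",t(38,310),proj(C["side"],fw(p,tip)),"seen",s(125,175))
G=[("top",(-35,22,48),t(662,456)),("top",(35,22,48),t(462,456)),("top",(-20,0,70),t(618,388)),("side",(35,22,48),s(345,216)),("side",(-20,0,70),s(347,85))]
def r2(b): return np.concatenate([proj(C[n],fw(p,np.array(L)+[b[0],b[1],0]))[0]-uv for n,L,uv in G])
o=least_squares(r2,[-60,0]); print("block",o.x,r2(o.x).reshape(-1,2).round(1).tolist())
for n,L in [("face",(o.x[0]-35,0,30)),("stop",(10,0,24)),("pivot",(45,0,75)),("tip",tip)]: print(n,fw(p,L).round(4))
E
```

```text
[0.59939913 0.03030103 1.57485301] [[0.2, -0.6], [0.7, 0.1], [-0.6, -0.0], [-0.4, 0.6], [1.1, -1.0], [0.2, 0.7], [-2.3, -0.5]]
tip [[183.09160161 175.79787679]]  seen (186.26666666666665, 175.9859649122807) [[188.46424006 211.34372112]] seen (190.0878048780488, 212.2829268292683)
block [-59.23945377   1.06288543] [[-0.2, 0.1], [-0.2, 0.2], [0.4, -0.8], [0.4, 0.1], [-0.0, 0.1]]
face [[ 0.5998 -0.0639  0.03  ]]
stop [[0.5994 0.0403 0.024 ]]
pivot [[0.5992 0.0753 0.075 ]]
tip [[0.599  0.1306 0.1837]]
```

Request:
apply_moves --moves '[[[-24,40,0,0],[-24,40,0,0],[-24,40,0,0],[-24,40,0,0],[-24,40,0,0],[-24,40,0,0],[-24,40,0,0],[-24,40,0,0],[-24,40,0,0],[-24,40,0,0]]]' --hand -1

```text
clock: 1.1
eef_pos: [0.4777, 0.0636, 0.2435]
tool_rot: [0.836, 0.549, -0.003, -0.0]
ft_force: [1.0, 0.4, -0.5]
grip_width: -0.0002
```

Request:
apply_moves --moves '[[[0,0,0,8.2],[0,0,0,8.2],[0,0,0,8.2],[0,0,0,8.2],[0,0,0,8.2],[0,0,0,8.2],[0,0,0,8.2],[0,0,0,8.2],[0,0,0,0],[0,0,0,0]]]'

```text
clock: 2.1
eef_pos: [0.4783, 0.0549, 0.2375]
tool_rot: [1.0, -0.017, -0.008, 0.003]
ft_force: [-0.6, 0.5, -0.4]
grip_width: 0.0001
```

Request:
apply_moves --moves '[[[20,25,0,-1],[20,25,0,-1],[20,25,0,0],[20,25,0,0],[20,25,0,0],[12,20,0,0],[7,10,0,0],[3,5,0,0],[0,0,0,0],[0,0,0,0]]]'

```text
clock: 3.1
eef_pos: [0.6039, -0.1097, 0.233]
tool_rot: [1.0, 0.015, -0.011, 0.002]
ft_force: [-0.3, 0.3, -0.6]
grip_width: -0.0004
```

Request:
apply_moves --moves '[[[-4,0,10,1.5],[0,0,20,0],[0,0,20,0],[0,0,20,0],[0,0,20,0],[0,0,20,0],[0,0,15,0],[0,0,10,0],[0,0,0,0],[0,0,0,0]]]'

```text
clock: 4.1
eef_pos: [0.5943, -0.1012, 0.0982]
tool_rot: [1.0, 0.01, -0.009, 0.002]
ft_force: [0.7, 0.3, 0.2]
grip_width: -0.0
```

```bash
cat >>h.py <<'E'
def shot(n,name,u0,v0,w,h,s):
    from workcell import cams; import cv2
    c=cams.camera(n); pickle.dump(c,open(name+".pkl","wb"))
    cv2.imwrite(f"pics/{name}.png",cv2.resize(c["color"][v0:v0+h,u0:u0+w,::-1],None,fx=s,fy=s,interpolation=cv2.INTER_CUBIC))
E
python3 - <<'E'
from h import *
from workcell import telemetry
o=telemetry.get_obs(); print(o["eef_pos"],o["tool_rot"],o["ft_force"],o["joint_pos"])
shot("side","side2",160,120,150,150,4)
E
```

```text
[ 0.59429311 -0.10121856  0.09822823] [ 0.99990575  0.01031568 -0.00888178  0.00178566] [0.67802957 0.28123822 0.1803241 ] [-0.16555083  0.5526434   0.07020187  1.10521998 -0.00662395  1.38466878]
```

View pics/side2.png

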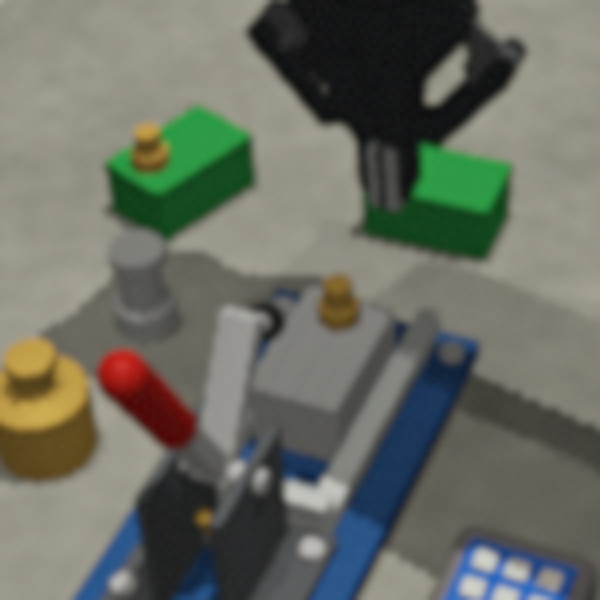

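The gripper is shut and hangs behind the block's -x face, at about (390,180), clear of the green blocks. Next I'll centre it and go down into the channel.

Request:
apply_moves --moves '[[[5,2,5,1],[0,0,10,0],[0,0,10,0],[0,0,10,0],[0,0,8,0],[0,0,5,0],[0,0,3,0],[0,0,1,0],[0,0,0,0],[0,0,0,0]]]'

```text
clock: 5.15
eef_pos: [0.6003, -0.104, 0.0433]
tool_rot: [1.0, 0.001, -0.007, 0.002]
ft_force: [-0.1, 0.1, -0.5]
grip_width: 0.0002
```

Request:
apply_moves --moves '[[[0,-6,1,0],[0,-6,0,0],[0,-6,0,0],[0,-5,0,0],[0,-4,0,0],[0,-4,0,0],[0,-4,0,0],[0,-4,0,0],[0,-4,0,0],[0,-4,0,0]]]'

```text
clock: 6.15
eef_pos: [0.6013, -0.0548, 0.0437]
tool_rot: [1.0, 0.0, -0.006, 0.004]
ft_force: [0.3, -1.5, 1.2]
grip_width: 0.0001
```

Request:
apply_moves --moves '[[[0,-3,0,0],[0,-2,0,0],[0,-2,0,0],[0,-2,0,0],[0,-2,0,0],[0,-2,0,0],[0,-1,0,0],[0,-1,0,0],[0,0,0,0],[0,0,0,0]]]'

```text
clock: 7.15
eef_pos: [0.6011, -0.0406, 0.0437]
tool_rot: [1.0, -0.001, -0.006, 0.006]
ft_force: [0.2, -1.8, -0.2]
grip_width: -0.0002
```

Request:
apply_moves --moves '[[[0,-2,0,0],[0,-2,0,0],[0,-2,0,0],[0,-2,0,0],[0,-2,0,0],[0,-2,0,0],[0,-2,0,0],[0,-2,0,0],[0,-2,0,0],[0,-2,0,0]]]'

```text
clock: 8.15
eef_pos: [0.601, -0.0405, 0.0441]
tool_rot: [1.0, -0.009, -0.006, 0.027]
ft_force: [-0.0, -6.6, 0.4]
grip_width: 0.0
```

Request:
apply_moves --moves '[[[0,5,0,0],[0,10,0,0],[0,10,0,0],[0,10,-5,0],[0,8,-15,0],[0,5,-20,0],[0,0,-20,0],[0,0,-20,0],[0,0,-20,0],[0,0,-10,0]]]'

```text
clock: 9.15
eef_pos: [0.5996, -0.0874, 0.1598]
tool_rot: [1.0, -0.009, -0.008, 0.022]
ft_force: [0.5, 0.1, -0.2]
grip_width: -0.0004
```

```bash
python3 - <<'E'
from h import *
from workcell import telemetry
o=telemetry.get_obs(); print(o["eef_pos"],o["tool_rot"],o["ft_force"],o["joint_pos"])
shot("side","side3",190,165,100,100,6); shot("top","top3",180,160,140,70,5.7)
p=np.load("fix.npy")
for n,f in(("side","side3"),("top","top3")):
    c=pickle.load(open(f+".pkl","rb"))
    u0,v0,s=(190,165,6) if n=="side" else (180,160,5.7)
    for L in [(-60,22,48),(10,22,48),(10,22,36),(-45,0,70)]: print(n,L,((proj(c,fw(p,L))[0]+.4-[u0,v0])*s).round(0))
E
```

```text
[ 0.59962687 -0.0874395   0.15979467] [ 0.99967516 -0.00923708 -0.00824697  0.02227625] [ 0.45239559  0.13455004 -0.17960732] [-0.12299368  0.50615057  0.16130614  1.23729125 -0.04614012  1.46654394]
side (-60, 22, 48) [370. 265.]
side (10, 22, 48) [277. 429.]
side (10, 22, 36) [279. 457.]
side (-45, 0, 70) [280. 227.]
top (-60, 22, 48) [563. 237.]
top (10, 22, 48) [364. 238.]
top (10, 22, 36) [366. 243.]
top (-45, 0, 70) [520. 164.]
```

View pics/side3.png

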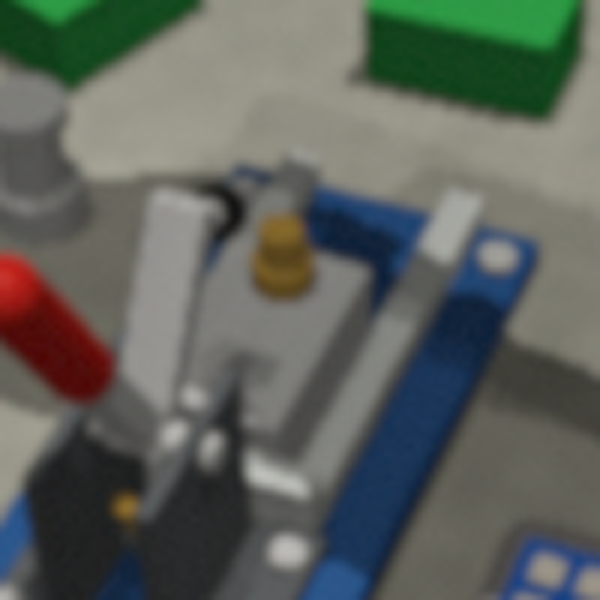

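View pics/top3.png

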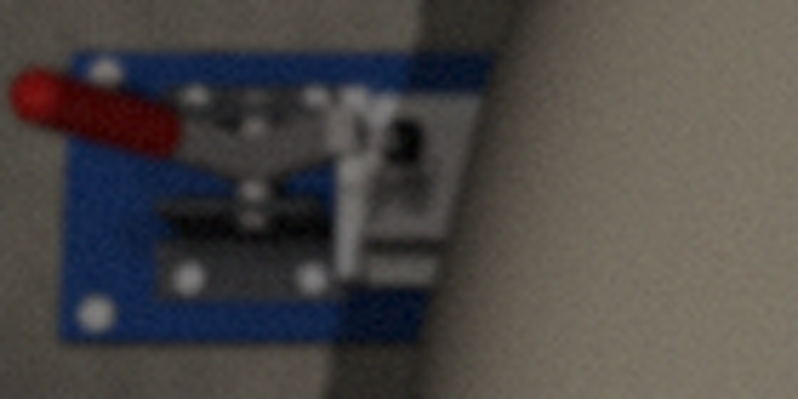

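The block now matches the predicted home pose: its top corner shows at (370,265) against a prediction of (370,265), and the fitting at (283,222) against (280,227). It also held still at 6.6 N. Next I'll go up and over to the lever.

Request:
apply_moves --moves '[[[0,0,-20,-1],[0,0,-30,0],[0,-5,-25,0],[0,-20,-5,0],[0,-25,0,0],[0,-30,0,0],[0,-30,0,0],[0,-25,0,0],[0,-15,0,0],[0,0,0,0]]]'

```text
clock: 10.25
eef_pos: [0.5966, 0.0687, 0.2222]
tool_rot: [1.0, -0.002, -0.018, 0.021]
ft_force: [-0.5, -0.4, -0.4]
grip_width: 0.0001
```

Request:
apply_moves --moves '[[[3,-2,10,0],[0,-3,10,0],[0,-3,8,0],[0,-2,5,0],[0,-2,2,0],[0,-1,1,0],[0,0,0,0],[0,0,0,0],[0,0,0,0],[0,0,0,0]]]'

```text
clock: 11.25
eef_pos: [0.5982, 0.076, 0.1811]
tool_rot: [1.0, -0.005, -0.02, 0.022]
ft_force: [-0.3, -0.7, 0.2]
grip_width: -0.0001
```

Request:
apply_moves --moves '[[[1,-8,-2,0],[0,-8,-2,0],[0,-8,-2,0],[0,-8,2,0],[0,-8,4,0],[0,-8,4,0],[0,-7,5,0],[0,-7,5,0],[0,-6,6,0],[0,-6,6,0]]]'

```text
clock: 12.25
eef_pos: [0.6003, 0.1449, 0.1583]
tool_rot: [0.999, -0.007, -0.015, 0.033]
ft_force: [-1.3, -3.8, 3.0]
grip_width: 0.0
```

Request:
apply_moves --moves '[[[0,-5,7,0],[0,-4,8,0],[0,-4,8,0],[0,-3,8,0],[0,-3,8,0],[0,-2,8,0],[0,-1,8,0],[0,-1,6,0],[0,0,4,0],[0,0,3,0]]]'

```text
clock: 13.25
eef_pos: [0.5987, 0.1679, 0.1012]
tool_rot: [0.999, -0.006, -0.01, 0.032]
ft_force: [-4.4, -0.1, 8.5]
grip_width: 0.0001
```

Request:
apply_moves --moves '[[[0,0,2,0],[0,0,0,0],[0,0,-5,0],[0,0,-15,0],[0,0,-25,0],[0,0,-30,0],[0,0,-30,0],[-20,0,-20,0],[-30,0,-10,0],[-30,0,0,0]]]'

```text
clock: 14.25
eef_pos: [0.5222, 0.1764, 0.2376]
tool_rot: [0.999, -0.008, -0.011, 0.032]
ft_force: [0.9, 0.0, 0.4]
grip_width: -0.0003
```

Request:
apply_moves --moves '[[[-30,-20,0,0],[-30,-20,0,0],[-30,-30,0,0],[-20,-30,0,0],[-10,-30,0,0],[0,-20,0,0],[0,0,0,0],[0,0,0,0],[0,0,0,0],[0,0,0,0]]]'

```text
clock: 15.25
eef_pos: [0.3984, 0.3304, 0.2299]
tool_rot: [0.999, -0.01, -0.011, 0.033]
ft_force: [1.4, 0.7, 0.4]
grip_width: 0.0001
```

```bash
python3 - <<'E'
from h import *
from workcell import telemetry
o=telemetry.get_obs(); print(o["eef_pos"],o["ft_force"])
import cv2
shot("side","side4",160,165,130,145,4); shot("top","top4",180,122,140,102,5.7)
p=np.load("fix.npy")
for n,f,u0,v0,s in(("side","side4",160,165,4),("top","top4",180,122,5.7)):
    c=pickle.load(open(f+".pkl","rb"))
    for L in [(-60,22,48),(10,22,48),(-45,0,70),(167,0,75)]: print(n,L,((proj(c,fw(p,L))[0]+.4-[u0,v0])*s).round(0))
E
```

```text
[0.39837052 0.33038877 0.2298766 ] [1.43759545 0.67114681 0.44103755]
side (-60, 22, 48) [366. 177.]
side (10, 22, 48) [305. 286.]
side (-45, 0, 70) [306. 152.]
side (167, 0, 75) [ 64. 534.]
top (-60, 22, 48) [563. 454.]
top (10, 22, 48) [364. 454.]
top (-45, 0, 70) [520. 381.]
top (167, 0, 75) [-98. 380.]
```

View pics/side4.png

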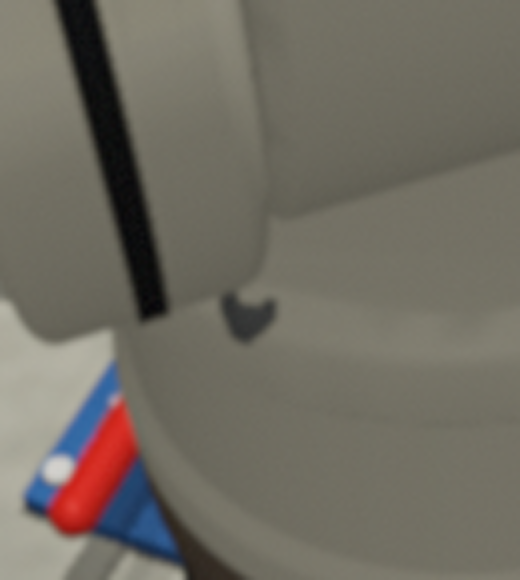

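View pics/top4.png

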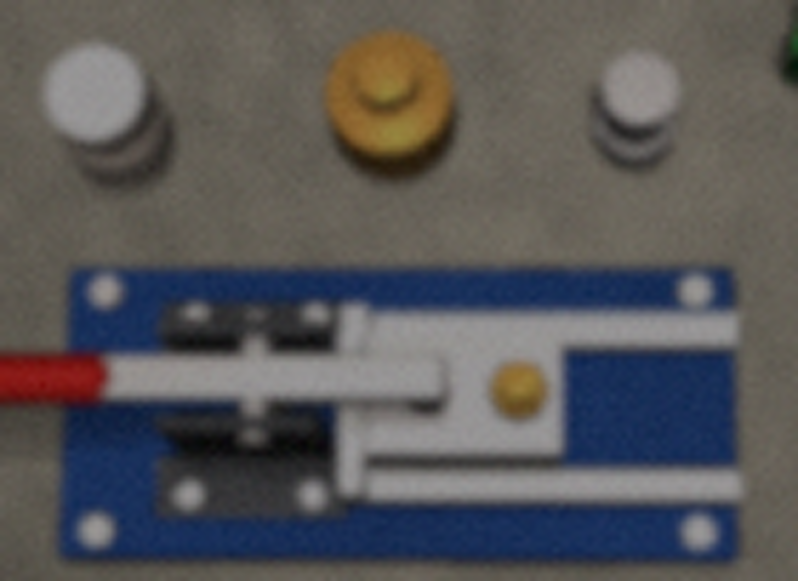

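The top view shows the block's -x edge at 563, the home prediction, with the arm and pad down on the block. The lever is level, and the weight, jar and coupling are at the same pixels as at the start. The side view is mostly hidden by the arm, but the lever tip shows at (72,522), about where the locked pose should put it (64,534). I'm handing in.

```bash
python3 -c "
from workcell import workorder; print(workorder.job_done())"
```

```text
the job is handed in; nothing more can be done
None
```

The block is home against the stop and the clamp lever is over and down level in lock. I handed the job in at about 15 s on the robot's clock, with the arm withdrawn and touching nothing.

- **Block:** I pushed it with the closed fingertips, about 34 mm by my first measurement. It stopped where the fit said home would be and held still at 6.6 N. Pictures before and after clamping put its edges within about 1 mm of the predicted home pose.
- **Lever:** I pushed it over from above until it was level, where it resisted with about 8.5 N. After I let go it stayed level, with the clamp arm and pad down on the block in the top view.
- **Bystanders:** The weight, jar and coupling show at the same pixels as at the start. The meter was outside the last pictures, but no move went near it.

**Less certain:** in the last side view the arm hid most of the fixture. The lever tip there was about 3 camera pixels from my locked prediction; with the lever open, the fit was off by 2 to 3 pixels too. I could not measure the pad force directly. The tool also picked up a tilt of about 4° during the pushes, with no visible effect on the result.

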